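# Empty the slotted tablet box and sweep the tablets into the tray's trough

## Task

Hold the upside-down tablet box over the flat deck of the lavender counting tray and shake it until every tablet has dropped through the slot and all of them lie on the deck together, then stand the empty box back on its wooden coaster, slot down as before. With the paddle, sweep all the tablets off the deck into the tray's trough, and stand the paddle upright on its cork mat again, leaving the other things on the sill where they are.

Things in the scene. Friction and masses are not known exactly. Their poses are not given: they have to be found in the camera images.
- tray: lavender counting tray, fixed; 140 (own x) x 223 (y) mm, its underside spans y -125..98 from the origin. Flat deck 30 mm above the origin over x -66..66, y -121..48 mm. At its +y end a trough (x -66..66, y 48..94 mm), floor 5 mm above the origin. A 4 mm wall round the outside of both, top 42 mm above the origin; none between deck and trough, so what is pushed past y = 48 mm drops in
- trough (a point): middle of the trough's floor, in the tray: own (0, 71, 5) mm
- coaster: wooden coaster 120 x 100 x 8 mm, fixed flat on the sill, origin at the centre of its underside; the tablet box's place
- mat: cork mat 130 (own x) x 60 x 3 mm, fixed flat on the sill, origin at the centre of its underside; the paddle's place
- tabletbox: clear closed box 94 (own x) x 66 (y) x 80 mm high, 120 g, white band round the top; stands upside down, slotted face on the coaster. Origin: centre of that underside. Central slot 20 (x) x 44 (y) mm, floor 4, walls 3 mm thick. Grip across its 66 mm near the top. Tablets inside slide (friction 0.3) when it is tilted 25 to 30 degrees or shaken, and drop when lying along and over the slot
- tablet1: oblong pressed tablet 24 (own x) x 14 (own y) x 12 mm, 10 g, off-white, origin at its centre; at first inside the tablet box. 4 to 6 tablets are there, the rest are absent (None)
- tablet2: oblong pressed tablet 24 (own x) x 14 (own y) x 12 mm, 10 g, off-white, origin at its centre; at first inside the tablet box. 4 to 6 tablets are there, the rest are absent (None)
- tablet3: oblong pressed tablet 24 (own x) x 14 (own y) x 12 mm, 10 g, off-white, origin at its centre; at first inside the tablet box. 4 to 6 tablets are there, the rest are absent (None)
- tablet4: oblong pressed tablet 24 (own x) x 14 (own y) x 12 mm, 10 g, off-white, origin at its centre; at first inside the tablet box. 4 to 6 tablets are there, the rest are absent (None)
- tablet5: oblong pressed tablet 24 (own x) x 14 (own y) x 12 mm, 10 g, off-white, origin at its centre; at first inside the tablet box. 4 to 6 tablets are there, the rest are absent (None)
- tablet6: oblong pressed tablet 24 (own x) x 14 (own y) x 12 mm, 10 g, off-white, origin at its centre; at first inside the tablet box. 4 to 6 tablets are there, the rest are absent (None)
- paddle: sweeping paddle standing by itself on the cork mat, 150 g, most of it in the head: a black rubber head 110 (own x) x 40 (own y) x 18 mm high with an upright wooden grip 60 (x) x 16 (y) mm in its middle, reaching from 18 to 82 mm above the underside. Origin at the centre of the head's underside. Grip it across the 16 mm
- cup: white ceramic mug, 76 mm wide, 85 mm high; stands on the sill, origin at the centre of its underside; leave alone
- carafe: empty glass carafe, 112 mm wide, 190 mm high; stands on the sill, origin at the centre of its underside; leave alone
- stopper: glass carafe stopper, 48 mm wide, 60 mm high; stands on the sill, origin at the centre of its underside; leave alone
- cuffcase: grey plastic blood pressure cuff case with a steel clip, 110 x 170 x 60 mm; stands on the sill, origin at the centre of its underside; leave alone
- pillbottle: amber pill bottle, 42 mm wide, 75 mm high; stands on the sill, origin at the centre of its underside; leave alone
- clock: white alarm clock 50 x 100 x 75 mm; stands on the sill, origin at the centre of its underside; leave alone
There are look-alikes about, which are no part of the job. Leave any orange look-alike of the tabletbox alone.

How it is judged (in metres and radians):
On the way, in this order (a step that is already met when the one before it is completed fails the run):
1. every tablet is out of the box and lies on the tray's deck (x of tablet1 in the frame of tray between -0.067 and 0.067 m and y of tablet1 in the frame of tray between -0.122 and 0.048 m and z of tablet1 in the frame of tray between 0.031 and 0.07 m and (z of tablet1 in the frame of tabletbox below -0.006 m or horizontal distance between tablet1 and tabletbox above 0.075 m) and x of tablet2 in the frame of tray between -0.067 and 0.067 m and y of tablet2 in the frame of tray between -0.122 and 0.048 m and z of tablet2 in the frame of tray between 0.031 and 0.07 m and (z of tablet2 in the frame of tabletbox below -0.006 m or horizontal distance between tablet2 and tabletbox above 0.075 m) and x of tablet3 in the frame of tray between -0.067 and 0.067 m and y of tablet3 in the frame of tray between -0.122 and 0.048 m and z of tablet3 in the frame of tray between 0.031 and 0.07 m and (z of tablet3 in the frame of tabletbox below -0.006 m or horizontal distance between tablet3 and tabletbox above 0.075 m) and x of tablet4 in the frame of tray between -0.067 and 0.067 m and y of tablet4 in the frame of tray between -0.122 and 0.048 m and z of tablet4 in the frame of tray between 0.031 and 0.07 m and (z of tablet4 in the frame of tabletbox below -0.006 m or horizontal distance between tablet4 and tabletbox above 0.075 m) and x of tablet5 in the frame of tray between -0.067 and 0.067 m and y of tablet5 in the frame of tray between -0.122 and 0.048 m and z of tablet5 in the frame of tray between 0.031 and 0.07 m and (z of tablet5 in the frame of tabletbox below -0.006 m or horizontal distance between tablet5 and tabletbox above 0.075 m) and x of tablet6 in the frame of tray between -0.067 and 0.067 m and y of tablet6 in the frame of tray between -0.122 and 0.048 m and z of tablet6 in the frame of tray between 0.031 and 0.07 m and (z of tablet6 in the frame of tabletbox below -0.006 m or horizontal distance between tablet6 and tabletbox above 0.075 m)), for 0.2 s.
2. every tablet is in the trough while the paddle is held in the gripper (x of tablet1 in the frame of tray between -0.067 and 0.067 m and y of tablet1 in the frame of tray between 0.046 and 0.098 m and z of each of tablet1, tablet2, tablet3, tablet4, tablet5, tablet6 in the frame of tray below 0.04 m and x of tablet2 in the frame of tray between -0.067 and 0.067 m and y of tablet2 in the frame of tray between 0.046 and 0.098 m and x of tablet3 in the frame of tray between -0.067 and 0.067 m and y of tablet3 in the frame of tray between 0.046 and 0.098 m and x of tablet4 in the frame of tray between -0.067 and 0.067 m and y of tablet4 in the frame of tray between 0.046 and 0.098 m and x of tablet5 in the frame of tray between -0.067 and 0.067 m and y of tablet5 in the frame of tray between 0.046 and 0.098 m and x of tablet6 in the frame of tray between -0.067 and 0.067 m and y of tablet6 in the frame of tray between 0.046 and 0.098 m and contact force between the fingers and paddle above 0.5 N), for 0.2 s.
At the end, for the whole second after the job is handed in: all tablets lie still in the trough; the tablet box stands upright, slot down, on the coaster within 25 mm of its centre; the paddle stands upright on the mat within 25 mm of its centre (x of tablet1 in the frame of tray between -0.067 and 0.067 m and y of tablet1 in the frame of tray between 0.046 and 0.098 m and z of each of tablet1, tablet2, tablet3, tablet4, tablet5, tablet6 in the frame of tray below 0.04 m and linear speed of each of tablet1, tablet2, tablet3, tablet4, tablet5, tablet6, tabletbox, paddle below 0.02 m/s and x of tablet2 in the frame of tray between -0.067 and 0.067 m and y of tablet2 in the frame of tray between 0.046 and 0.098 m and x of tablet3 in the frame of tray between -0.067 and 0.067 m and y of tablet3 in the frame of tray between 0.046 and 0.098 m and x of tablet4 in the frame of tray between -0.067 and 0.067 m and y of tablet4 in the frame of tray between 0.046 and 0.098 m and x of tablet5 in the frame of tray between -0.067 and 0.067 m and y of tablet5 in the frame of tray between 0.046 and 0.098 m and x of tablet6 in the frame of tray between -0.067 and 0.067 m and y of tablet6 in the frame of tray between 0.046 and 0.098 m and horizontal distance between tabletbox and coaster below 0.025 m and angle between each of tabletbox, paddle's own z axis and vertical below 0.1 rad and z of tabletbox in the frame of coaster below 0.014 m and horizontal distance between paddle and mat below 0.025 m and z of paddle in the frame of mat below 0.009 m); the robot touches nothing.
It fails at once if a bystander (cup, carafe, stopper, cuff case, pill bottle, clock) is moved more than 30 mm (distance of any of cup, carafe, stopper, cuffcase, pillbottle, clock from where it was at the start of the episode above 0.03 m).
Of tablet1, tablet2, tablet3, tablet4, tablet5, tablet6 only 4 to 6 are there at a start; the rules pass over those that are not, and their reading is None.
At some moment in a run one of paddle may be knocked a few centimetres aside while the robot is not near it.
Once in a run the grip may slacken for a moment while it holds something.
It also fails if it takes over 210 s, if anything falls off the work surface, if the arm or the gripper's body presses on something with over 40 N, if the wrist force passes 120 N, or if a joint passes its speed limit or range.

## Robot

A 6-joint arm with a two-finger parallel gripper is mounted at the origin on the work surface. World frame = base frame: x ahead of the robot, y to its left, z up, the work surface at z = 0. Lengths are in mm, angles in rad, forces in N, time in s.
With the tool pointing down it reaches from about 275 to 825 mm from the base axis. Payload 4.9 kg.
Tool frame: the origin (TCP) lies at the very end of the fingers, on their centre line; the grasp point (between the pads) lies 19 mm behind it; z points along the fingers, y is the line along which they close (so a half turn about z gives the same grasp; the last joint's range is limited). The gripper opens to 85 mm and grips with 20 to 120 N. Pads are 22 mm wide; open, the fingers measure 114 mm over their backs; the gripper's body (76 mm by 85 mm) begins 54 mm behind the grasp point. The pads swing forward as they close: fully open they stand 13 mm farther back than shut.
Start: joints at [1.082, 0.326, -0.193, 1.052, 0, 1.437], TCP at [191.067, 515.764, 231.281] pointing down, gripper open.
Joint ranges: [-2.65, 2.65], [-0.97, 1.79], [-1.3, 1.35], [-1.93, 2.1], [-1.47, 1.37], [-3.14, 3.14]. Speed limits (rad/s): [2.57, 2.57, 3.14, 3.14, 3.14, 3.14].

## Interface

Orientations are given as [roll, pitch, yaw] about the fixed x, y, z axes, in that order (R = Rz(yaw) Ry(pitch) Rx(roll)).
In Python, from bench import bot, solve_ik, imaging gives the robot as it stands. Calls block until the motion is done:
- bot.move_ptp(position, orientation): joint-space move of the TCP to a pose.
- bot.movel(position, rot=None, max_speed=150, threshold=None): straight line of the TCP; rot=None keeps the orientation; max_speed is the mean speed in mm/s. With threshold (N) it stops when the force on the tool has changed by that much, and returns True; else False.
- bot.move_j(angles): joint-space move.
- bot.grip(opening, effort=None): opening from 0.0 (shut) to 1.0 (fully open); effort is the grip in N (None keeps the last); returns when the fingers have stopped.
- bot.dwell(seconds).
- solve_ik(position, orientation): joint angles nearest the present ones, or None.
- bot.get_state(): the state.
- imaging.capture(name): name is "scene" or "side" or "wrist"; returns the picture (384x512x3 uint8, blue, green, red); there is no depth.
- imaging.camera_model(name): a dict with "K" (3x3 intrinsics, pixels), "position" and "rotation" of the camera in the world. Camera axes: x right, y up, looking along -z (the intrinsics and any distortion apply to the point x, -y, -z); pixel columns grow to the right and rows downward; lengths in mm; the calibration is good to about 2 mm. A picture is of the moment at which its call begins: read the wrist's pose just before it. camera_model takes no time and is no camera call; for the wrist camera it gives the pose at the moment of the call.
A pose or a line that the arm cannot do raises bot.IKError and nothing moves.
- bot.sign_off(): hands the job in; it is judged then, once.
The state is a dict: "t": time; "qpos": joint angles; "joint_velocities": joint speeds; "effort": joint torques, N m; "tcp_pos": TCP position; "orientation": TCP orientation; "contact_force": force on the tool from outside, world axes, zero at the start; "wrist_torque": the same for the moment, N m; "opening": opening from 0.0 (shut) to 1.0 (fully open); "gripper_force": force on a finger pad.
Only numpy, scipy, OpenCV 4.12 (cv2) and the standard library are available. Lean on these libraries where they do the work, as an engineer would, in place of code of your own. Each camera call takes 0.05 s, during which the arm holds its last target. There are 200 camera calls.

## Working session

There is one attempt and no reset: what is moved stays moved. The work goes in short steps, each a Python script; the robot and the scene stay as the last script left them, time stands still between calls to the robot, and variables do not carry over. Pictures are saved under pics/ and viewed, at most 14 in all, crops included, and the job is handed in when it is done.

```bash
ls; mkdir -p pics; python3 - <<'E'
from bench import bot, solve_ik, imaging
import cv2,numpy as np
for n in ["scene","side","wrist"]:
    im=imaging.capture(n); cv2.imwrite(f"pics/{n}0.png",im)
    m=imaging.camera_model(n); print(n,{k:np.round(np.array(v),4).tolist() for k,v in m.items()})
a=cv2.imread("pics/scene0.png");b=cv2.imread("pics/side0.png")
cv2.imwrite("pics/scene0x.png",cv2.resize(a,(800,600),interpolation=cv2.INTER_CUBIC))
cv2.imwrite("pics/side0x.png",cv2.resize(b,(800,600),interpolation=cv2.INTER_CUBIC))
s=bot.get_state();print(s)
E
```

```text
pics
scene {'K': [[426.4755, 0.0, 259.365], [0.0, 426.4755, 194.0461], [0.0, 0.0, 1.0]], 'position': [1449.0323, 256.7229, 833.5308], 'rotation': [0.8378, 0.0033, 1.8567]}
side {'K': [[457.0997, 0.0, 251.0191], [0.0, 457.0997, 186.2566], [0.0, 0.0, 1.0]], 'position': [566.0229, -945.8565, 1187.6193], 'rotation': [0.6924, -0.0147, -0.0034]}
wrist {'K': [[309.8775, 0.0, 262.4122], [0.0, 309.8775, 190.0694], [0.0, 0.0, 1.0]], 'position': [112.8566, 544.2454, 371.9685], 'rotation': [-0.331, 0.0019, 1.2162]}
{'t': 0.15, 'qpos': array([ 1.08178631e+00,  3.26776627e-01, -1.93330584e-01,  1.05202286e+00,
        1.45239991e-05,  1.43662457e+00]), 'joint_velocities': array([-7.22228320e-05, -2.01018547e-03,  2.25619068e-03,  1.57465468e-03,
        2.24868701e-03, -1.26220849e-03]), 'effort': array([ 1.41150420e-03, -4.43704426e+01,  2.62663794e+01,  1.04775414e-02,
       -1.16667620e-04, -6.87258421e-06]), 'tcp_pos': array([190.85412828, 515.35711359, 230.68905691]), 'orientation': array([-3.14027284e+00, -1.92808233e-04,  2.78675426e+00]), 'contact_force': array([ 0.87726617, -0.67450016,  0.24834196]), 'wrist_torque': array([-0.03581648,  0.00139178, -0.04107075]), 'gripper_force': 0.0, 'opening': 1.0010725742006388}
```

View pics/scene0x.png

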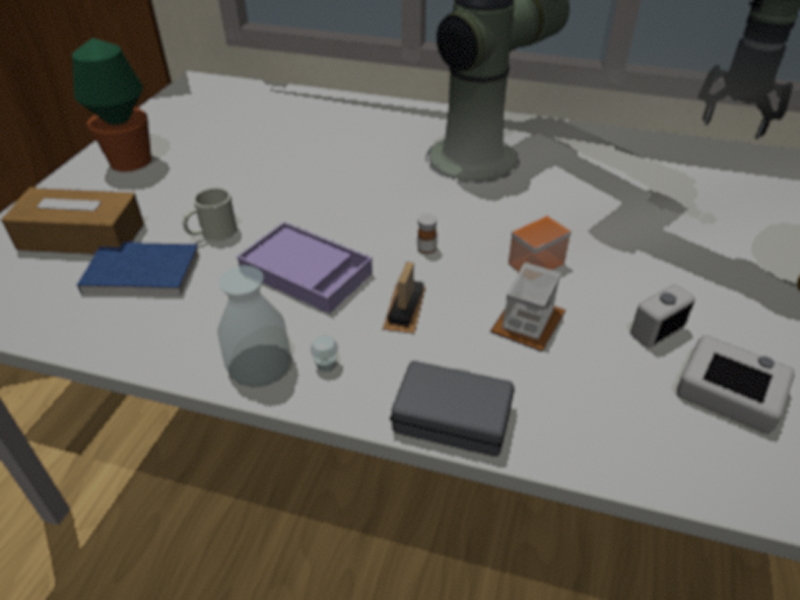

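View pics/side0x.png

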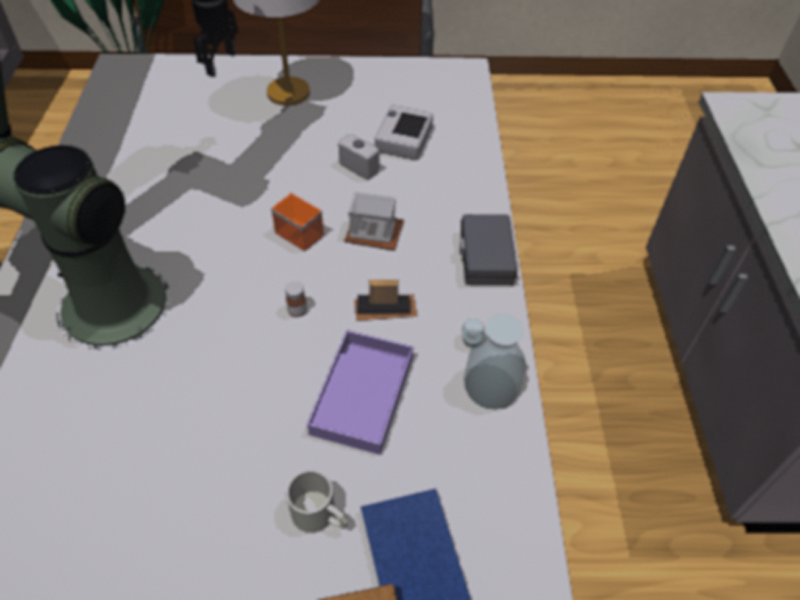

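```bash
cat > h.py <<'E'
import numpy as np, cv2
from scipy.spatial.transform import Rotation as Ro
from bench import bot, solve_ik, imaging
def cam(n):
    m=imaging.camera_model(n); return np.array(m["K"]),np.array(m["position"]),Ro.from_euler("xyz",m["rotation"]).as_matrix()
def ray2plane(c,uv,z):
    K,p,R=c; out=[]
    for u,v in np.atleast_2d(uv):
        d=np.linalg.inv(K)@[u,v,1]; d=R@[d[0],-d[1],-d[2]]
        out.append(p+d*(z-p[2])/d[2])
    return np.array(out)
def proj(c,P):
    K,p,R=c; q=(np.atleast_2d(P)-p)@R; q=q*[1,-1,-1]; q=q@K.T; return q[:,:2]/q[:,2:]
def down(yaw): return [np.pi,0,yaw]
E
python3 - <<'E'
from h import *
c=cam("side"); s=512/800
P={"box top ctr":((373,206),88),"coaster":((375,235),8),"mat":((386,306),3),"orange top":((298,208),80),"pillb":((296,290),75),"tray tl":((348,333),42),"tray tr":((413,347),42),"tray br":((378,451),42),"tray bl":((310,434),42),"cup":((311,490),85),"stopper":((473,325),60),"cuff":((488,240),60),"clock":((359,145),75),"carafe":((497,390),0)}
for k,(uv,z) in P.items(): print(k,ray2plane(c,np.array(uv)*s,z)[0].round(1))
im=cv2.imread("pics/side0.png")
a=im[110:215,165:275]; cv2.imwrite("pics/crop1.png",cv2.resize(a,None,fx=5,fy=5,interpolation=cv2.INTER_CUBIC))
E
```

```text
box top ctr [543.4 210.8  88. ]
coaster [547.7 199.1   8. ]
mat [573.4  -4.7   3. ]
orange top [376.6 210.8  80. ]
pillb [391.  -22.1  75. ]
tray tl [ 497.9 -104.8   42. ]
tray tr [ 626.3 -137.8   42. ]
tray br [ 559.8 -361.1   42. ]
tray bl [ 438.2 -328.4   42. ]
cup [ 451.7 -453.    85. ]
stopper [745.2 -96.6  60. ]
cuff [795.7 136.1  60. ]
clock [506.1 438.1  75. ]
carafe [ 789.5 -208.9    0. ]
```

View pics/crop1.png

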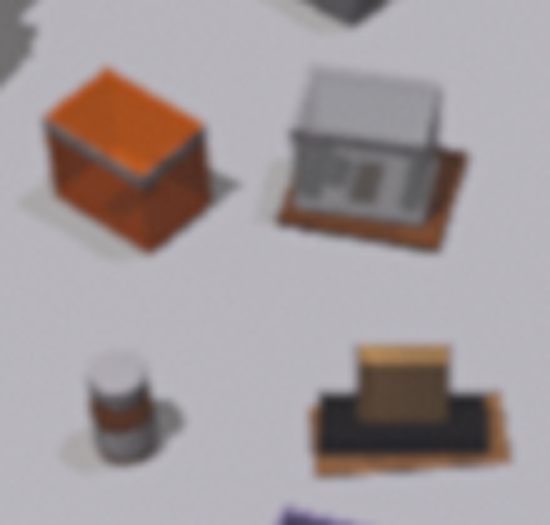

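```bash
python3 - <<'E'
from h import *
import pickle
for n,p in [("wb",(470,190,280)),("wp",(480,0,280)),("wt",(440,-235,280))]:
    bot.move_ptp(p,down(np.pi)); bot.dwell(.3)
    c=cam("wrist"); im=imaging.capture("wrist"); cv2.imwrite(f"pics/{n}.png",im); pickle.dump(c,open(n+".pkl","wb"))
    cv2.imwrite(f"pics/{n}x.png",cv2.resize(im,(800,600),interpolation=cv2.INTER_CUBIC))
print(bot.get_state())
E
```

```text
{'t': 4.5167, 'qpos': array([-6.36972463e-01,  2.01344777e-01, -2.34194672e-01,  1.13507835e+00,
        3.46927543e-05, -6.38527161e-01]), 'joint_velocities': array([-7.53709778e-03,  1.42152261e-03,  8.42999114e-04,  1.10424844e-04,
       -2.11224575e-03, -5.37306169e-05]), 'effort': array([ 3.61559645e-02, -3.82511652e+01,  2.69612718e+01,  2.64280403e-03,
        1.30271921e-03,  9.49267996e-04]), 'tcp_pos': array([ 440.34498426, -234.22183446,  280.10903597]), 'orientation': array([-3.14151411e+00,  1.64028259e-04, -3.14003795e+00]), 'contact_force': array([-0.36075463,  0.21890307, -0.59904184]), 'wrist_torque': array([-0.04205622, -0.02257629, -0.05764381]), 'gripper_force': 0.0, 'opening': 0.9996603153554104}
```

View pics/wbx.png

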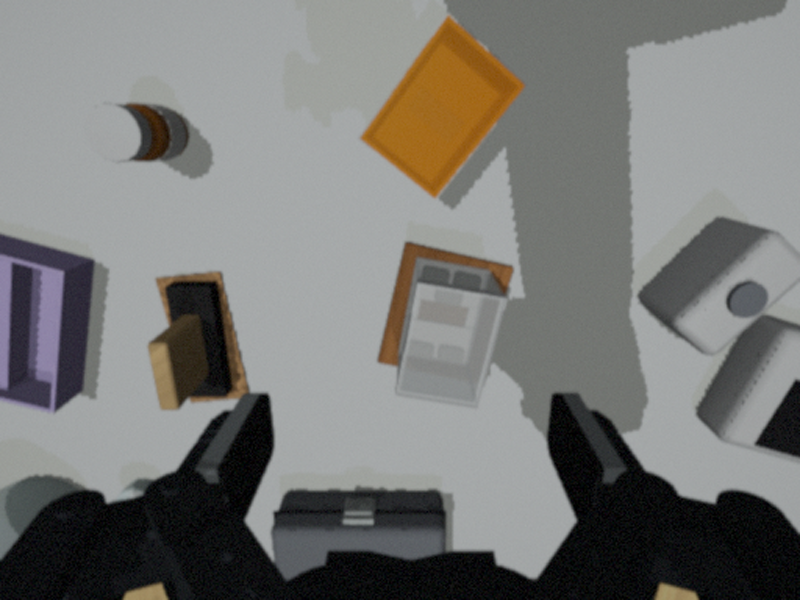

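View pics/wtx.png

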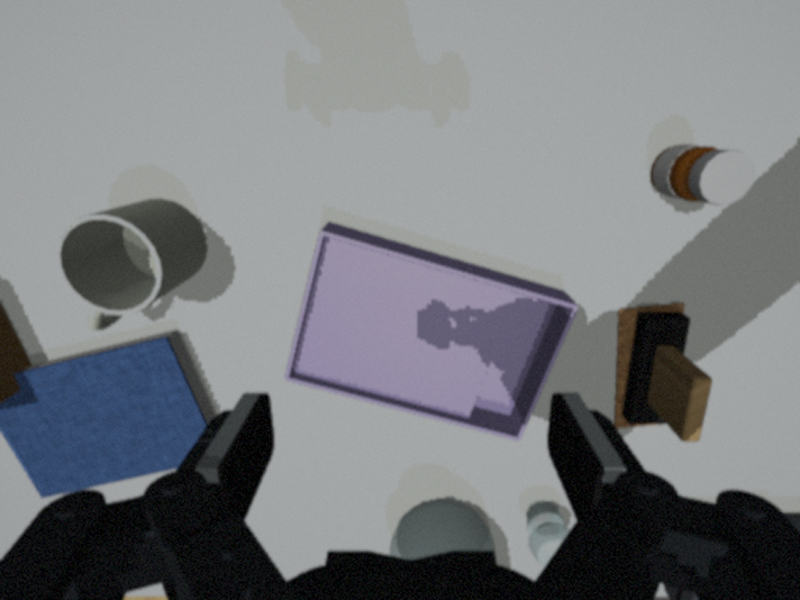

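```bash
python3 - <<'E'
import cv2,numpy as np
a=cv2.imread("pics/wb.png")[145:270,235:340]; 
b=cv2.imread("pics/wp.png"); 
a=cv2.resize(a,None,fx=4.5,fy=4.5,interpolation=cv2.INTER_CUBIC)
b=cv2.resize(b[130:290,200:330],(457,562),interpolation=cv2.INTER_CUBIC)
h=562; a=cv2.copyMakeBorder(a,0,max(0,h-a.shape[0]),0,0,cv2.BORDER_CONSTANT)[:h]
o=np.hstack([a,b]); print(o.shape); cv2.imwrite("pics/crop2.png",o[:, :800])
E
```

```text
(562, 929, 3)
```

View pics/crop2.png

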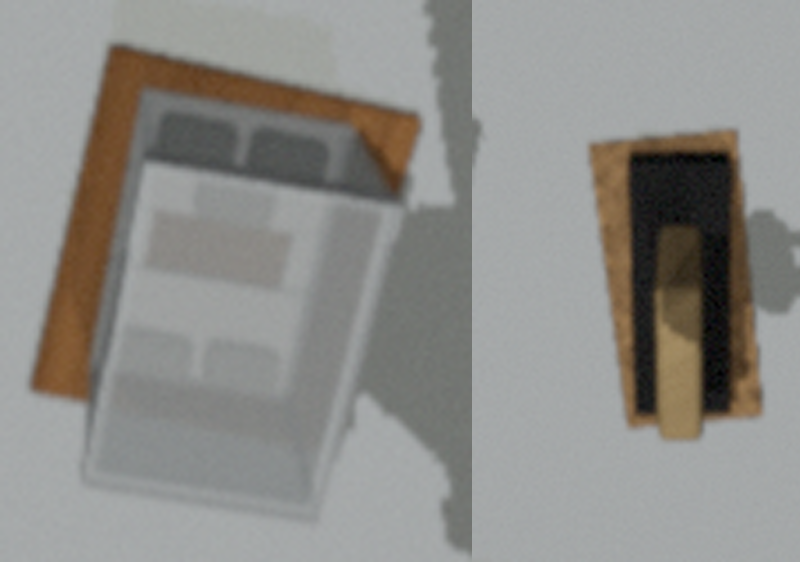

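```bash
python3 - <<'E'
from h import *
import pickle
L=lambda n: pickle.load(open(n+".pkl","rb"))
def rep(n,c,uv,z):
    P=ray2plane(c,uv,z)[:,:2]; print(n,P.round(1).tolist(),"mean",P.mean(0).round(1),"edges",np.linalg.norm(np.roll(P,-1,0)-P,axis=1).round(1),"ang",np.degrees(np.arctan2(*(np.roll(P,-1,0)-P).T[::-1])).round(1))
cb=L("wb"); f=lambda a:np.array([235,145])+np.array(a)/4.5
rep("boxtop",cb,f([(146,160),(404,200),(316,518),(84,482)]),88)
rep("coaster",cb,f([(110,44),(419,117),(32,390)]),8)
rep("boxbase",cb,f([(140,88),(352,125)]),8)
cp=L("wp"); g=lambda a:np.array([200,130])+(np.array(a)-[472,0])/3.5125
rep("mat",cp,g([(588,145),(737,130),(762,413),(630,428)]),3)
rep("head",cp,g([(630,155),(730,155),(732,412),(638,412)]),21)
rep("griptop",cp,g([(657,300),(700,300),(700,438),(659,438)]),85)
ct=L("wt")
rep("tray",ct,np.array([(325,227),(577,304),(521,437),(289,378)])/1.5625,42)
rep("mat_t",ct,np.array([(617,308),(685,303),(686,425),(614,427)])/1.5625,3)
cs=cam("side")
rep("tray side",cs,np.array([(348,333),(413,347),(378,451),(310,434)])*.64,42)
g=lambda a:np.array([165,110])+np.array(a)/5
rep("boxtop side",cs,g([(312,65),(442,85),(437,147),(291,130)]),88)
rep("mat side",cs,g([(310,408),(500,393),(510,460),(317,475)]),3)
E
```

```text
boxtop [[489.6, 195.6], [500.1, 260.8], [592.1, 242.9], [581.0, 179.4]] mean [540.7 219.7] edges [66.  93.8 64.4 92.9] ang [ 80.9 -11.  -99.9 169.9]
coaster [[477.8, 185.9], [500.4, 280.6], [593.5, 160.0]] mean [523.9 208.9] edges [ 97.4 152.3 118.5] ang [ 76.6 -52.3 167.4]
boxbase [[491.4, 195.0], [503.0, 260.2]] mean [497.2 227.6] edges [66.3 66.3] ang [  79.9 -100.1]
mat [[512.8, -40.5], [506.5, 18.7], [633.1, 31.5], [640.6, -25.9]] mean [573.2  -4.1] edges [ 59.5 127.2  57.9 128.7] ang [  96.1    5.8  -82.5 -173.5]
head [[511.7, -22.8], [511.6, 15.4], [622.5, 17.7], [622.6, -21.3]] mean [567.1  -2.8] edges [ 38.2 110.9  39.  110.9] ang [  90.1    1.2  -89.9 -179.2]
griptop [[543.9, -10.8], [543.9, 3.6], [596.7, 3.9], [596.8, -10.6]] mean [570.3  -3.5] edges [14.5 52.8 14.4 52.8] ang [  90.1    0.3  -89.9 -179.7]
tray [[429.2, -301.8], [493.4, -95.5], [623.4, -132.2], [563.1, -340.8]] mean [ 527.3 -217.6] edges [216.  135.2 217.2 139.4] ang [  72.7  -15.7 -106.1  163.8]
mat_t [[511.2, -44.0], [506.2, 17.7], [636.2, 43.0], [638.8, -29.0]] mean [573.1  -3.1] edges [ 61.9 132.5  72.  128.5] ang [  94.7   11.   -88.  -173.3]
tray side [[497.9, -104.8], [626.3, -137.8], [559.8, -361.1], [438.2, -328.4]] mean [ 530.5 -233. ] edges [132.5 233.  125.9 231.5] ang [ -14.4 -106.6  164.9   75.1]
boxtop side [[502.9, 255.2], [594.5, 235.8], [590.7, 174.1], [490.4, 189.5]] mean [544.6 213.7] edges [ 93.6  61.8 101.4  66.9] ang [-12.  -93.6 171.3  79.2]
mat side [[506.6, 12.8], [633.6, 26.8], [638.9, -29.9], [512.9, -43.3]] mean [573.   -8.4] edges [127.8  57.  126.7  56.4] ang [   6.3  -84.7 -174.    96.4]
```

```bash
python3 - <<'E'
from h import *
a=cv2.imread("pics/wt.png")[130:290,175:380]; cv2.imwrite("pics/crop3.png",cv2.resize(a,None,fx=3.7,fy=3.7,interpolation=cv2.INTER_CUBIC))
yb=np.pi-np.radians(10.3); x,y=541,219.5
bot.move_ptp((x,y,200),down(yb)); print(bot.movel((x,y,53),max_speed=100,threshold=8))
s=bot.get_state(); print(s["tcp_pos"],s["contact_force"])
bot.grip(0.0,50); s=bot.get_state(); print(s["tcp_pos"],s["contact_force"],s["opening"],s["gripper_force"])
bot.movel((x,y,90),max_speed=60); bot.dwell(.2); s=bot.get_state(); print(s["t"],s["tcp_pos"],s["contact_force"],s["opening"],s["gripper_force"])
im=imaging.capture("side")[90:215,165:290]; cv2.imwrite("pics/lift.png",cv2.resize(im,None,fx=4.5,fy=4.5,interpolation=cv2.INTER_CUBIC))
E
```

```text
False
[541.54235881 219.6673652   53.66064215] [0.3857469  0.52727793 0.26697621]
[541.53124826 219.7679887   53.6937507 ] [-0.15956395  0.54312609  4.27253071] 0.7644013840538079 56.29794090986252
9.1417 [540.64405132 219.40560322  89.5478449 ] [ 0.58289515  0.55464937 -1.63054279] 0.7610255297445613 55.781992077827454
```

View pics/crop3.png

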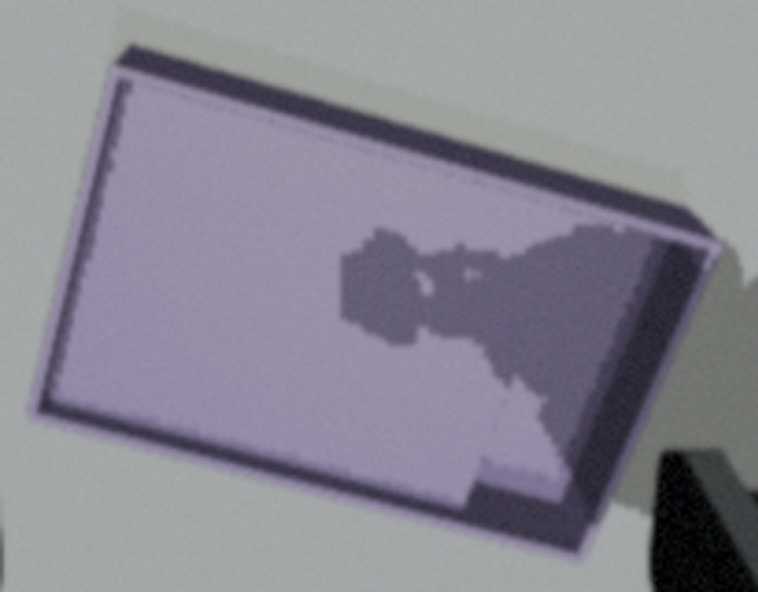

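View pics/lift.png

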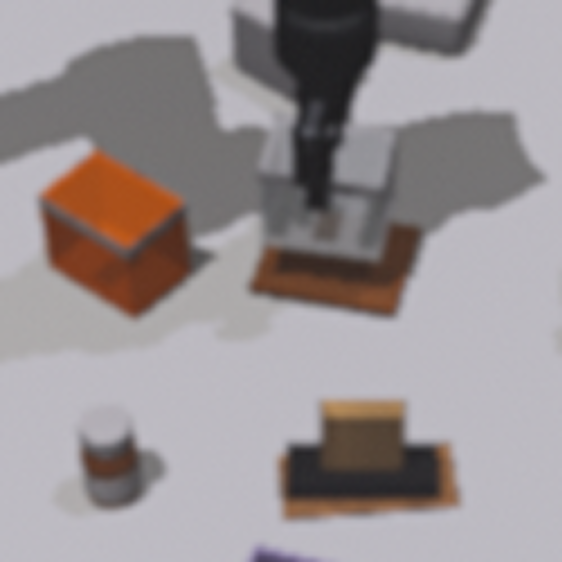

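```bash
cat >> h.py <<'E'
import json,os
if os.path.exists("tray.json"):
    TP=json.load(open("tray.json"))
    def tr(x,y,z):  # tray -> world
        c,s=np.cos(TP[2]),np.sin(TP[2]); return np.array([TP[0]+c*x-s*y,TP[1]+s*x+c*y,z])
    def trinv(P):
        d=np.asarray(P)[...,:2]-TP[:2]; c,s=np.cos(TP[2]),np.sin(TP[2]); return np.stack([c*d[...,0]+s*d[...,1],-s*d[...,0]+c*d[...,1]],-1)
E
python3 - <<'E'
from h import *
import pickle
from scipy.optimize import least_squares
ct=pickle.load(open("wt.pkl","rb"))
uv=np.array([175,130])+np.array([(113,68),(720,240),(582,558),(33,415)])/3.7
M=np.array([(-70,-125),(-70,98),(70,98),(70,-125)],float)
def f(p):
    c,s=np.cos(p[2]),np.sin(p[2]); W=np.c_[p[0]+c*M[:,0]-s*M[:,1],p[1]+s*M[:,0]+c*M[:,1],np.full(4,42)]
    return (proj(ct,W)-uv).ravel()
r=least_squares(f,[527,-205,-.28]); print(r.x,r.fun.round(1)); 
json.dump(r.x.tolist(),open("tray.json","w"))
c=cam("side"); x=r.x
W=np.array([[x[0]+np.cos(x[2])*a-np.sin(x[2])*b,x[1]+np.sin(x[2])*a+np.cos(x[2])*b,42] for a,b in M]); print((proj(c,W)/.64).round(0).tolist())
s=bot.get_state(); p=s["tcp_pos"]; p[2]=200
bot.movel(p,max_speed=100); print(bot.get_state()["gripper_force"],bot.get_state()["opening"])
E
```

```text
[ 5.33368683e+02 -2.05981205e+02 -2.84045086e-01] [-1.2 -1.6  2.2 -0.1  1.4  1.6 -2.3  1.3]
[[307.0, 423.0], [346.0, 328.0], [414.0, 344.0], [381.0, 443.0]]
55.78303903341293 0.7647831178587723
```

```bash
python3 - <<'E'
from h import *
a=cv2.imread("pics/side0.png")[205:295,190:275]; b=cv2.imread("pics/scene0.png")[135:205,145:245]
a=cv2.resize(a,None,fx=4,fy=4,interpolation=cv2.INTER_CUBIC);b=cv2.resize(b,None,fx=4,fy=4,interpolation=cv2.INTER_CUBIC)
b=cv2.copyMakeBorder(b,0,a.shape[0]-b.shape[0],0,0,cv2.BORDER_CONSTANT)
o=np.hstack([a,b]);print(a.shape,o.shape);cv2.imwrite("pics/crop4.png",o)
E
```

```text
(360, 340, 3) (360, 740, 3)
```

View pics/crop4.png

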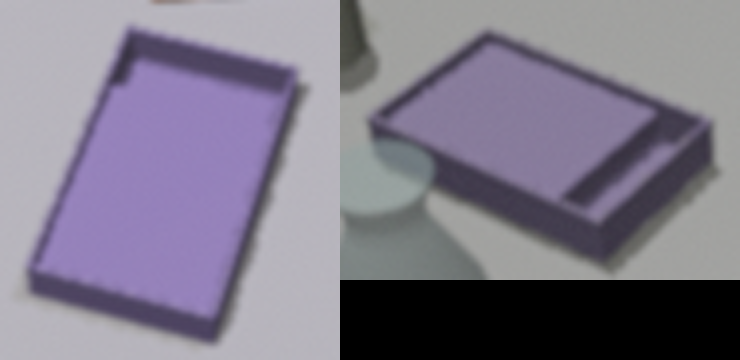

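```bash
python3 - <<'E'
from h import *
import pickle
from scipy.optimize import least_squares
M=np.array([(-70,-125),(-70,98),(70,98),(70,-125)],float)
obs=[(pickle.load(open("wt.pkl","rb")),np.array([175,130])+np.array([(113,68),(720,240),(582,558),(33,415)])/3.7,0.75),
(cam("side"),np.array([190,205])+np.array([(30,272),(128,28),(298,70),(217,322)])/4,1.5),
(cam("scene"),np.array([145,135])+(np.array([(487,32),(712,122),(603,222),(372,122)])-[340,0])/4,1.5)]
def res(p,o):
    c,s=np.cos(p[2]),np.sin(p[2]); W=np.c_[p[0]+c*M[:,0]-s*M[:,1],p[1]+s*M[:,0]+c*M[:,1],np.full(4,42)]
    return ((proj(o[0],W)-o[1])).ravel()
for o in obs: r=least_squares(res,[527,-205,-.28],args=(o,)); print(r.x.round(3),r.fun.round(1))
r=least_squares(lambda p:np.concatenate([res(p,o)*o[2] for o in obs]),[527,-205,-.28]); print(r.x,[res(r.x,o).round(1) for o in obs])
json.dump(r.x.tolist(),open("tray.json","w"))
E
```

```text
[ 5.33369e+02 -2.05981e+02 -2.84000e-01] [-1.2 -1.6  2.2 -0.1  1.4  1.6 -2.3  1.3]
[ 5.34522e+02 -2.12999e+02 -2.80000e-01] [-0.7  0.1 -0.4 -0.3  0.7 -0.3  0.4  0.3]
[ 5.39150e+02 -2.01908e+02 -2.79000e-01] [ 0.1 -0.7  1.2 -0.4  0.2  0.9 -1.4 -0.4]
[ 5.34387972e+02 -2.07015431e+02 -2.80987623e-01] [array([-2.2, -0.5,  1.2,  0.4,  0.8,  2. , -2.9,  2.3]), array([-0.6, -1.8, -0.3, -1.8,  0.6, -1.9,  0.3, -1.7]), array([-0.7, -1.8,  0.1, -1.5, -1. , -0.5, -2.2, -1.7])]
```

```bash
python3 - <<'E'
import json;p=json.load(open("tray.json"));json.dump([533.7,-206.3,-.282],open("tray.json","w"))
E
cat >> h.py <<'E'
D=45.7
def boxpose(slot,th,ph,yaw):
    o=[np.pi+ph,th,yaw]; R=Ro.from_euler("xyz",o).as_matrix(); return slot-D*R[:,2],o
def wt(n=40):
    f=[]
    for _ in range(n): bot.dwell(.02); f.append(bot.get_state()["contact_force"])
    return np.mean(f,0)
E
python3 - <<'E'
from h import *
yaw=np.pi+TP[2]
print("w0",wt())
S=tr(0,-42,80.)
p,o=boxpose(S,0,0,yaw); q=p.copy(); q[2]=200
bot.movel(q,o,max_speed=150); print("w",wt(),bot.get_state()["t"]); bot.movel(p,max_speed=80)
for th in (.5,-.5):
    for ph in (.25,-.25): 
        P,O=boxpose(S,th,ph,yaw); print(solve_ik(P,O).round(2))
def go(th,ph=0,v=45,d=(0,0,0)):
    P,O=boxpose(S+np.array(d),th,ph,yaw); bot.movel(P,O,max_speed=v)
go(.25); go(.5); 
for k in range(3): go(.5,d=(4,0,0),v=80); go(.5,d=(-4,0,0),v=80)
go(.25);go(0);go(-.25);go(-.5)
for k in range(3): go(-.5,d=(4,0,0),v=80); go(-.5,d=(-4,0,0),v=80)
go(-.25); go(0); s=bot.get_state(); print(s["t"],s["opening"],s["gripper_force"])
P,O=boxpose(S,0,0,yaw); P[2]=200; bot.movel(P,max_speed=80); print("w",wt())
im=imaging.capture("wrist"); cv2.imwrite("pics/s1.png",im); cv2.imwrite("pics/s1x.png",cv2.resize(im,(800,600),interpolation=cv2.INTER_CUBIC))
E
```

```text
w0 [ 0.00817478  0.21392781 -1.62228358]
w [-0.01645339  0.0241092  -1.5309701 ] 15.0333
[-0.48  0.2  -0.91 -0.08 -0.15 -0.17]
[-0.86  0.28 -0.76  0.25  0.48 -0.57]
[-0.39  0.9   0.38  1.52 -0.3  -0.1 ]
[-0.62  0.97  0.51  1.66  0.08 -0.29]
22.8583 0.767122437544913 55.84648847579956
w [ 0.03907089 -0.13874211 -1.28169088]
```

View pics/s1x.png

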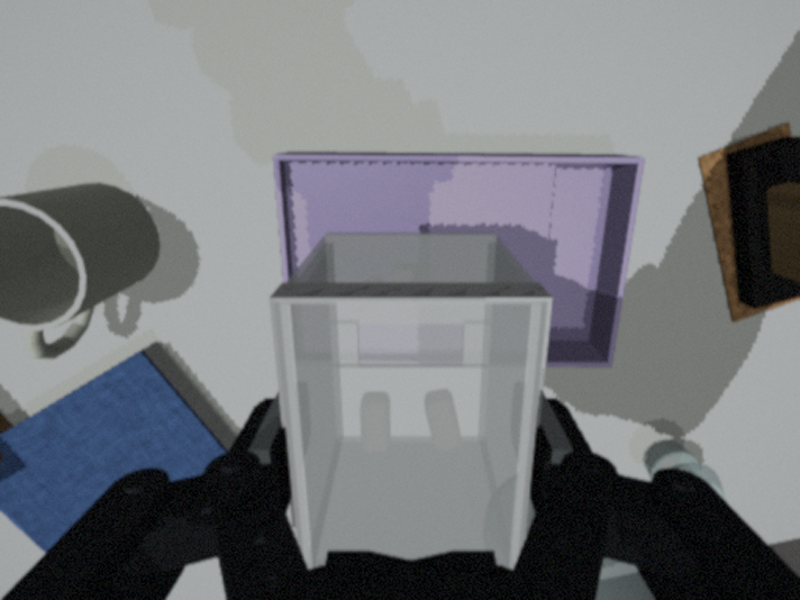

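```bash
cat > shake.py <<'E'
from h import *
import sys
yaw=np.pi+TP[2]; S=tr(0,-42,80.)
ex=tr(1,0,0)-tr(0,0,0); ey=tr(0,1,0)-tr(0,0,0)
def go(th,ph=0,v=45,dx=0,dy=0,dyaw=0):
    P,O=boxpose(S+dx*ex+dy*ey,th,ph,yaw+dyaw); bot.movel(P,O,max_speed=v)
def creep(sign,a=4,n=3,lo=.2,hi=.5,st=.05):
    go(sign*lo)
    for t in np.arange(lo,hi+.001,st):
        go(sign*t,v=25)
        for _ in range(n): go(sign*t,dy=a,v=90); go(sign*t,dy=-a,v=90)
def done(name):
    go(0,v=40); P,O=boxpose(S,0,0,yaw); P[2]=200; bot.movel(P,max_speed=100); s=bot.get_state(); print("w",wt(60)[2].round(3),s["t"],s["opening"],s["gripper_force"])
    im=imaging.capture("wrist"); cv2.imwrite(f"pics/{name}.png",im)
    a=im[185:365,175:360]; b=cv2.imread("pics/s1.png")[185:365,175:360]
    d=cv2.absdiff(a,b).max(2); print("diff in box floor", [int((d[80-5:110,x0:x0+25]>12).sum()) for x0 in range(30,150,20)])
E
python3 - <<'E'
from shake import *
go(0,v=80)
creep(1); done("s2")
E
```

```text
w -1.073 40.6083 0.7639387331924763 55.8465376496315
diff in box floor [0, 372, 98, 317, 162, 0]
```

```bash
python3 - <<'E'
from h import *
yb=np.pi-np.radians(12)
bot.movel((545,40,200),down(yb),max_speed=150)
b=imaging.capture("side")[185:305,175:295]
a=cv2.imread("pics/s2.png")[130:370,150:390]
f=lambda x,k:cv2.resize(x,(k,k),interpolation=cv2.INTER_CUBIC)
cv2.imwrite("pics/v2.png",np.hstack([f(a,400),f(b,400)]))
E
```

```text
(no output)
```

View pics/v2.png

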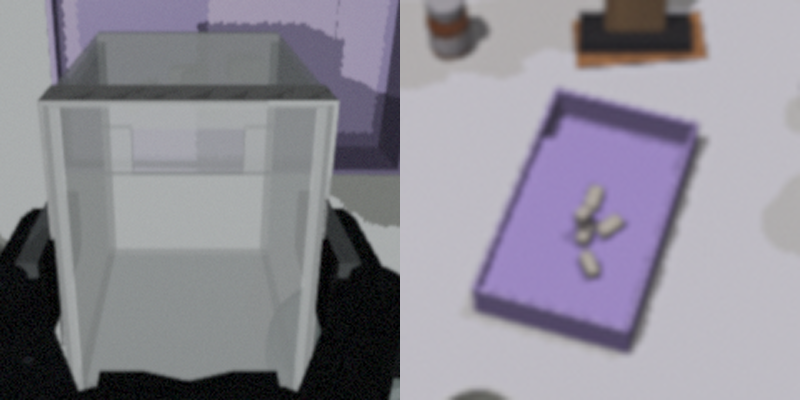

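```bash
python3 - <<'E'
from h import *
yb=np.pi-np.radians(12)
bot.movel((546.5,220.2,200),down(yb),max_speed=150)
bot.movel((546.5,220.2,75),max_speed=120)
print(bot.movel((546.5,220.2,51.5),max_speed=30,threshold=4)); s=bot.get_state(); print(s["tcp_pos"],s["contact_force"],s["t"])
bot.grip(1.0); bot.dwell(.2); print(bot.get_state()["opening"])
bot.movel((546.5,220.2,200),max_speed=120)
bot.move_ptp((480,0,260),down(np.pi)); bot.dwell(.3)
import pickle
c=cam("wrist"); im=imaging.capture("wrist"); pickle.dump(c,open("wp2.pkl","wb")); cv2.imwrite("pics/wp2.png",im)
bot.move_ptp((440,-215,260),down(np.pi)); bot.dwell(.3)
c=cam("wrist"); it=imaging.capture("wrist"); pickle.dump(c,open("wt2.pkl","wb")); cv2.imwrite("pics/wt2.png",it)
a=cv2.resize(im[120:290,190:320],None,fx=3,fy=3,interpolation=cv2.INTER_CUBIC); b=cv2.resize(it[130:290,175:312],(390,456),interpolation=cv2.INTER_CUBIC)
d=cv2.resize(im[60:260,300:512],(212*2,400)) 
b=cv2.copyMakeBorder(b,0,510-456,0,0,cv2.BORDER_CONSTANT)
cv2.imwrite("pics/v3.png",np.hstack([a,b])); print(bot.get_state()["t"])
E
```

```text
True
[546.07395964 220.02143997  53.62551067] [0.49107254 0.12397778 4.19729485] 46.9917
0.9986798508361879
51.425
```

View pics/v3.png

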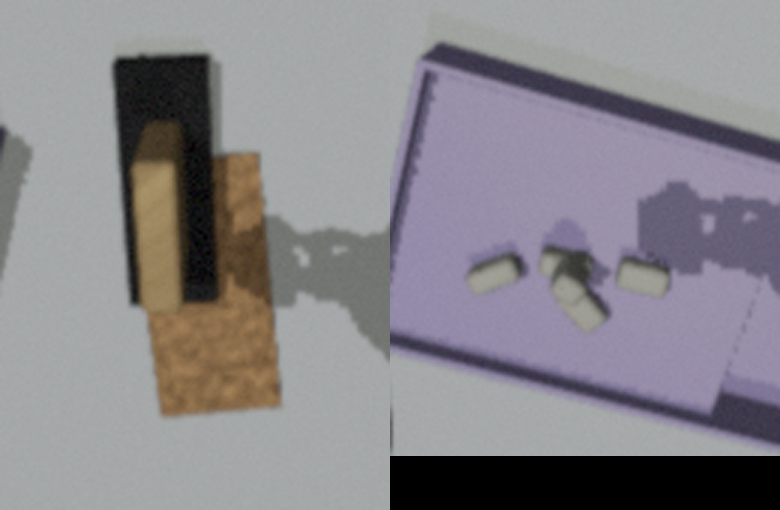

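```bash
python3 - <<'E'
from h import *
import pickle
from scipy.optimize import least_squares
c=pickle.load(open("wp2.pkl","rb")); g=lambda a:np.array([190,120])+np.array(a)/3
hd=g([(114,62),(210,55),(217,300),(132,303)]); gt=g([(132,163),(178,158),(183,310),(143,312)])
M=np.r_[[(-55,-20,18),(-55,20,18),(55,20,18),(55,-20,18)],[(-30,-8,82),(-30,8,82),(30,8,82),(30,-8,82)]].astype(float)
def f(p): return (proj(c,M@Ro.from_euler("ZYX",[p[2],p[4],p[3]]).as_matrix().T+[p[0],p[1],p[5]])-np.r_[hd,gt]).ravel()
r=least_squares(lambda p:np.r_[f(p),p[3:5]*20,(p[5]-1.5)*.3],[530,-15,0,0,0,1.5]); print(r.x.round(3),f(r.x).round(1))
P=ray2plane(c,g([(260,152),(281,405),(162,415)]),3)[:,:2]; print(P.round(1), "mat", ((P[0]+P[2])/2).round(1))
print(ray2plane(c,hd,19)[:,:2].mean(0),ray2plane(c,gt,83)[:,:2].mean(0))
ct=pickle.load(open("wt2.pkl","rb"))
h=lambda a:np.array([175,130])+(np.array(a)-[390,0])*np.array([137/390,160/456])
T=ray2plane(ct,h([(495,273),(560,263),(573,285),(585,305),(643,277)]),40); print(trinv(T).round(0))
print("deckedge",trinv(ray2plane(ct,h([(712,410),(762,278)]),30)).round(1))
print("inner wall deck", trinv(ray2plane(ct,h([(405,340),(600,390)]),30)).round(1),trinv(ray2plane(ct,h([(440,75),(700,143)]),42)).round(1))
E
```

```text
[ 5.1701e+02 -2.0820e+01  3.6000e-02  3.0000e-03  5.0000e-03 -6.1400e-01] [-0.3 -0.7 -0.   0.6  0.6 -0.  -0.5 -0.1  0.1 -0.9 -0.3  0.3  0.6  0.6
 -0.2  0.3]
[[506.1  19.2]
 [633.7  31.5]
 [639.4 -26.6]] mat [572.7  -3.7]
[516.6309206  -20.74442397] [516.65794776 -20.9679176 ]
[[ 17. -71.]
 [  4. -44.]
 [ 13. -36.]
 [ 21. -28.]
 [ -0.  -6.]]
deckedge [[ 64.   47.7]
 [-10.5  48.1]]
inner wall deck [[  68.1 -104.6]
 [  68.5   -8.1]] [[ -66.  -113.7]
 [ -68.2   -1.2]]
```

```bash
python3 - <<'E'
from h import *
x,y,yw=516.8,-20.8,np.pi+.036
bot.grip(.7); bot.move_ptp((x,y,160),down(yw)); bot.movel((x,y,100),max_speed=120)
print(bot.movel((x,y,28),max_speed=60,threshold=6)); s=bot.get_state(); print(s["tcp_pos"],s["contact_force"])
bot.grip(0,70); s=bot.get_state(); print(s["tcp_pos"],s["contact_force"],s["opening"],s["gripper_force"])
bot.movel((x,y,150),max_speed=80); s=bot.get_state(); print(wt(20),s["opening"],s["gripper_force"],s["t"],bot.get_state()["wrist_torque"])
yaw=np.pi+TP[2]
# feasibility, paddle origin is Hp below TCP along tool z
Hp=s["tcp_pos"][2]
def pp(o,ph,H=28.): 
    O=[np.pi+ph,0,yaw]; R=Ro.from_euler("xyz",O).as_matrix(); return np.asarray(o)-H*R[:,2],O
for ph in (0,.5):
    for yy in (-96,-60,36): P,O=pp(tr(0,yy-20,45),ph); print(ph,yy,solve_ik(P,O))
im=imaging.capture("side"); a=im[130:270,165:325]; cv2.imwrite("pics/v4.png",cv2.resize(a,(800,600),interpolation=cv2.INTER_CUBIC))
E
```

```text
False
[517.17240735 -20.86373372  28.37174967] [ 0.12116015  0.50975627 -0.12243787]
[516.98841749 -20.79117764  28.24703458] [0.33877502 0.60234649 2.783591  ] 0.18096162581202524 68.13886642456055
[-0.06512388  0.1978233  -1.66943003] 0.1785262593876674 68.09542894363403 56.875 [-0.01045882  0.01275631  0.0407553 ]
0 -96 [-0.68909411  0.54993288 -0.2791623   0.74170115  0.         -0.40709411]
0 -60 [-0.63185181  0.53587583 -0.30492287  0.72999762  0.         -0.34985181]
0 36 [-0.47018904  0.5148853  -0.34307394  0.71283709  0.         -0.18818904]
0.5 -96 [-0.42314739  0.55467617 -0.40514948  0.53426807 -0.49457516 -0.16052022]
0.5 -60 [-0.35987522  0.56107528 -0.39183143  0.57541473 -0.49834504 -0.08868493]
0.5 36 [-0.19199626  0.59515666 -0.32510044  0.69960273 -0.49779012  0.10247632]
```

View pics/v4.png

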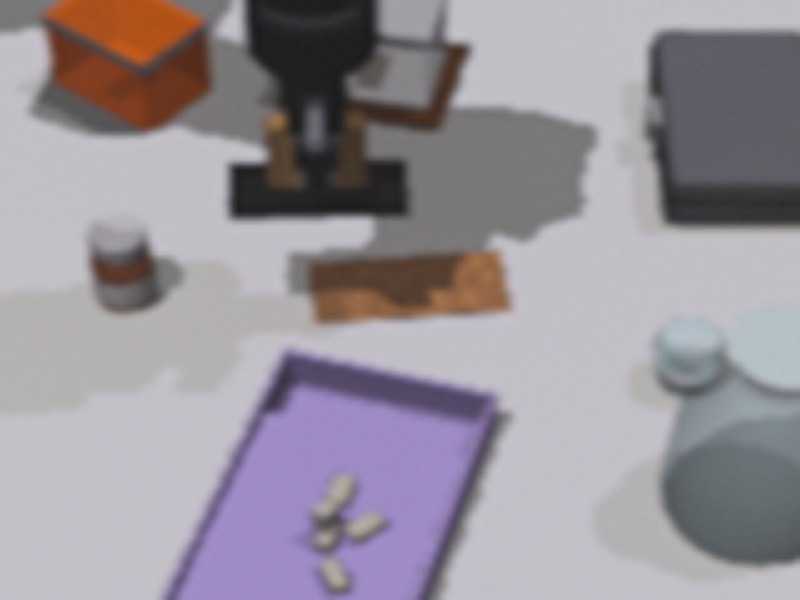

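```bash
cat > sw.py <<'E'
from h import *
Hp=28.2
def pose(x,yf,zf,al,H=Hp):
    Rp=(Ro.from_euler("z",TP[2])*Ro.from_euler("x",-al)).as_matrix()
    P=tr(x,yf,zf)-Rp@[0,20,0]+H*Rp[:,2]; return P,[np.pi+al,0,np.pi+TP[2]]
def go(x,yf,zf,al,v=60,th=None):
    P,O=pose(x,yf,zf,al); return bot.movel(P,O,max_speed=v,threshold=th)
def st(m=""):
    s=bot.get_state(); print(m,round(s["t"],1),s["tcp_pos"].round(1),s["contact_force"].round(1),round(s["opening"],3),round(s["gripper_force"],1))
E
python3 - <<'E'
from sw import *
go(0,-96,130,0,150); st("above"); go(0,-96,110,.5,40); go(0,-96,60,.5,80); print(go(0,-96,31.5,.5,30,5)); st("down")
E
```

```text
above 59.4 [ 501.5 -317.   158.2] [ 0.6 -0.5 -2. ] 0.182 68.1
False
down 61.9 [ 506.  -302.5   66. ] [-0.  -0.4 -0.6] 0.179 68.2
```

```bash
python3 - <<'E'
from sw import *
print(go(0,-62,32,.5,40,15)); st("tilted")
go(0,-62,32.5,.25,15); go(0,-64,33,0,15); st("upright")
print(go(0,-64,30.2,0,15,4)); st("touch")
E
```

```text
False
tilted 62.9 [ 515.2 -269.8   66.3] [ 0.5  0.2 -1.8] 0.183 68.2
upright 64.5 [ 510.3 -286.4   61. ] [-0.3  0.5 -2.5] 0.182 68.1
False
touch 64.8 [ 510.3 -286.5   58.2] [ 1.1  0.6 -2.1] 0.176 68.1
```

```bash
python3 - <<'E'
from sw import *
go(0,-64,31.2,0,15)
for y in (-30,0,25,45,54): print(y,go(0,y,31.2,0,40,20)); st()
bot.dwell(.5)
go(0,51,31.2,0,20); bot.dwell(.3); 
go(0,20,60,0,60); go(0,-40,120,0,100); bot.dwell(.3); st()
im=imaging.capture("scene"); w=imaging.capture("wrist"); cv2.imwrite("pics/sw_scene.png",im); cv2.imwrite("pics/sw_wrist.png",w)
a=cv2.resize(im[130:210,140:250],(400,291),interpolation=cv2.INTER_CUBIC); b=cv2.resize(w,(400,300)); b=b[:291]
s=cv2.resize(imaging.capture("side")[180:300,170:290],(400,300),interpolation=cv2.INTER_CUBIC)[:291]
z=np.zeros_like(s); cv2.imwrite("pics/v5.png",np.vstack([np.hstack([a,b]),np.hstack([s,z])]))
E
```

```text
-30 False
 66.1 [ 519.8 -254.5   59.4] [-0.7  0.5 -2.3] 0.174 68.2
0 False
 67.0 [ 528.1 -225.5   59.4] [-0.8 -0.2 -1.8] 0.177 68.2
25 False
 67.8 [ 535.2 -201.5   59.4] [-1.6 -0.3 -2.7] 0.182 68.2
45 False
 68.4 [ 540.7 -182.1   59.4] [-0.5  0.2 -1.8] 0.181 68.2
54 False
 68.8 [ 543.2 -173.4   59.4] [ 0.3  0.3 -2.2] 0.181 68.2
 72.0 [ 517.  -263.5  147.9] [ 0.4 -0.9 -1.6] 0.181 68.2
```

View pics/v5.png

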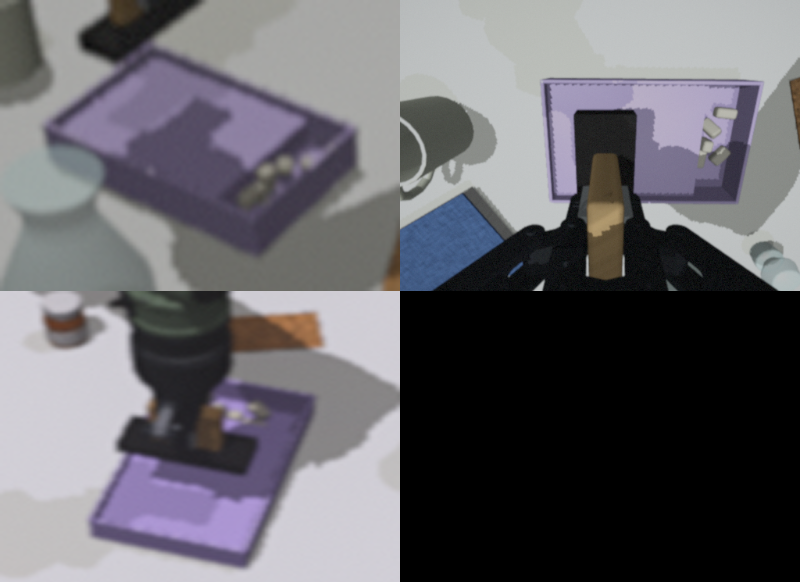

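```bash
python3 - <<'E'
from sw import *
cs,cw=cam("scene"),cam("wrist")
print("speck",trinv(ray2plane(cs,[(181.3,176.7)],36)),trinv(ray2plane(cs,[(181.3,176.7)],42)))
for n,c,f in (("wrist",cw,"pics/sw_wrist.png"),("scene",cs,"pics/sw_scene.png")):
    im=cv2.imread(f); hsv=cv2.cvtColor(im,cv2.COLOR_BGR2HSV).astype(int); b,g,r=im.astype(int).transpose(2,0,1)
    poly=proj(c,[tr(x,y,30) for x,y in((-66,-121),(-66,92),(66,92),(66,-121))]).astype(np.int32)
    m=np.zeros(im.shape[:2],np.uint8); cv2.fillConvexPoly(m,poly,1)
    k=((m>0)&(r>70)&(r>=b-4)).astype(np.uint8)
    nn,lab,stt,cen=cv2.connectedComponentsWithStats(k)
    for i in range(1,nn):
        if stt[i,4]>3: print(n,stt[i].tolist(),cen[i].round(1),trinv(ray2plane(c,[cen[i]],12))[0].round(0),trinv(ray2plane(c,[cen[i]],36))[0].round(0),im[lab==i].mean(0).round(0))
E
```

```text
speck [[ 63.31466832 -13.35473123]] [[68.48322571 -7.9921444 ]]
wrist [401, 137, 32, 16, 395] [416.4 144.4] [-31.  78.] [-36.  66.] [151. 157. 158.]
wrist [388, 151, 23, 27, 384] [398.  164.2] [-13.  65.] [-19.  54.] [148. 155. 156.]
wrist [381, 176, 20, 39, 432] [389.4 193.3] [15. 60.] [ 7. 50.] [133. 139. 140.]
wrist [396, 187, 27, 25, 385] [409.4 198.7] [21. 80.] [12. 68.] [109. 114. 115.]
wrist [238, 197, 46, 53, 1821] [260.8 225.1] [ 49. -62.] [ 37. -62.] [47. 67. 80.]
wrist [235, 245, 2, 3, 4] [235.2 245.8] [ 72. -88.] [ 58. -85.] [79. 76. 75.]
scene [205, 172, 16, 16, 116] [212.4 179.3] [ 2. 52.] [24. 71.] [89. 91. 94.]
scene [223, 173, 3, 4, 9] [223.7 174.4] [-34.  67.] [-11.  85.] [129. 123. 129.]
```

```bash
python3 - <<'E'
from sw import *
go(0,20,120,0,80); go(0,150,125,0,100); bot.dwell(.3); st()
c=cam("wrist"); im=imaging.capture("wrist"); cv2.imwrite("pics/tr2.png",im)
b,g,r=im.astype(int).transpose(2,0,1)
for name,ys in (("all",(-121,94)),):
    poly=proj(c,[tr(x,y,30) for x,y in((-66,ys[0]),(-66,ys[1]),(66,ys[1]),(66,ys[0]))]).astype(np.int32); print(poly.tolist())
    m=np.zeros(im.shape[:2],np.uint8); cv2.fillConvexPoly(m,poly,1)
    k=((m>0)&(r>60)&(r>=b-4)).astype(np.uint8); nn,lab,stt,cen=cv2.connectedComponentsWithStats(k)
    for i in range(1,nn):
        if stt[i,4]>10:
            pts=np.argwhere(lab==i)[:,::-1]; T=trinv(ray2plane(c,pts,15)); rc=cv2.minAreaRect(T.astype(np.float32))
            print(stt[i].tolist(),"rect z15",np.round(rc[0]),np.round(rc[1]),"ymin/max@15",T[:,1].min().round(),T[:,1].max().round(),"@36 ymin",trinv(ray2plane(c,pts,36))[:,1].min().round(),im[lab==i].mean(0).round())
x0,y0=poly.min(0);x1,y1=poly.max(0)
kk=k[:, :]; ys,xs=np.where(k>0)
for yy in range(ys.min(),ys.max()+1,2): print("".join("#" if v else "." for v in k[yy,x1-110:x1+4:1]))
E
```

```text
74.8 [569.8 -81.7 153.2] [-0.2 -0.2 -2.2] 0.18 68.2
[[-40, 105], [219, 105], [225, 247], [2, 247]]
[193, 136, 26, 15, 334] rect z15 [-32.  78.] [23. 12.] ymin/max@15 66.0 89.0 @36 ymin 71.0 [159. 166. 166.]
[176, 150, 24, 63, 934] rect z15 [ 5. 59.] [21. 62.] ymin/max@15 48.0 70.0 @36 ymin 54.0 [137. 144. 144.]
[201, 185, 21, 25, 316] rect z15 [20. 81.] [14. 25.] ymin/max@15 70.0 90.0 @36 ymin 74.0 [160. 168. 168.]
..................................................................................#######.........................
...............................................................................#########################..........
...............................................................................#########################..........
...............................................................................#########################..........
...............................................................................#########################..........
...............................................................................#########################..
[... 3103 characters left out ...]
#.........
.................................................................##############.......#################...........
.................................................................##############........##############.............
.................................................................##############..........##########...............
.................................................................#############..............#####.................
..................................................................###########.....................................
....................................................................########......................................
```

```bash
python3 - <<'E'
from sw import *
x,y=572.8,-3.8; O=down(np.pi+.095)
bot.movel((x,y,150),O,max_speed=100); bot.movel((x,y,50),max_speed=100); bot.dwell(.2)
print(bot.movel((x,y,27),max_speed=20,threshold=4)); st("down")
bot.grip(.7); bot.dwell(.2); st("open"); bot.movel((x,y,150),max_speed=100)
bot.grip(1.0)
bot.move_ptp((480,0,260),down(np.pi)); bot.dwell(.4); st()
c=cam("wrist"); im=imaging.capture("wrist"); cv2.imwrite("pics/fin.png",im); b,g,r=im.astype(int).transpose(2,0,1)
# head: black pixels; mat+grip: brownish
k=(im.max(2)<45).astype(np.uint8); k[260:]=0; nn,lab,stt,cen=cv2.connectedComponentsWithStats(k)
for i in range(1,nn):
    if stt[i,4]>300:
        pts=np.argwhere(lab==i)[:,::-1]; T=ray2plane(c,pts,21)[:,:2].astype(np.float32); rc=cv2.minAreaRect(T); print("black",stt[i].tolist(),np.round(rc[0],1),np.round(rc[1],1),round(rc[2],1))
M=np.r_[[(-55,-20,18),(-55,20,18),(55,20,18),(55,-20,18)],[(-30,-8,82),(-30,8,82),(30,8,82),(30,-8,82)]]
print(im[::1][tuple(proj(c,[(x-20,y,85)])[0].astype(int)[::-1])],"grip-top px colour")
cs=cam("side"); a=imaging.capture("side"); cv2.imwrite("pics/finside.png",a); b0=cv2.imread("pics/side0.png")
d=(cv2.absdiff(a,b0).max(2)>40).astype(np.uint8); nn,lab,stt,cen=cv2.connectedComponentsWithStats(d)
for i in range(1,nn):
    if stt[i,4]>25: print("diff side",stt[i].tolist(),cen[i].round(),ray2plane(cs,[cen[i]],20)[0].round())
E
```

```text
True
down 78.2 [572.6  -3.8  28.2] [-0.6 -0.7  5.9] 0.177 68.9
open 78.8 [571.5  -3.7  27.2] [-1.  -0.  -0.8] 0.701 0.0
 81.6 [480.    0.  259.1] [ 0.1 -0.  -0.7] 0.998 0.0
black [242, 180, 35, 77, 1321] [568.7  -4.1] [110.3  38.1] 5.5
[ 62  88 106] grip-top px colour
diff side [40, 0, 156, 168, 8374] [113. 102.] [ 49. 444.  20.]
diff side [68, 0, 9, 28, 130] [72. 13.] [-266. 1097.   20.]
diff side [149, 0, 55, 11, 421] [179.   4.] [ 235. 1188.   20.]
diff side [125, 4, 22, 13, 154] [135.  11.] [  27. 1120.   20.]
diff side [125, 34, 14, 16, 153] [132.  40.] [ 57. 868.  20.]
diff side [187, 35, 93, 158, 4337] [223. 105.] [478. 434.  20.]
diff side [0, 59, 23, 76, 664] [  6. 102.] [-360.  437.   20.]
diff side [43, 117, 17, 12, 59] [ 50. 123.] [-158.  319.   20.]
diff side [7, 135, 23, 26, 280] [ 17. 146.] [-242.  199.   20.]
diff side [33, 138, 9, 7, 33] [ 37. 141.] [-178.  228.   20.]
diff side [111, 172, 20, 24, 189] [121. 184.] [154.  30.  20.]
diff side [228, 220, 15, 12, 61] [234. 227.] [ 534. -140.   20.]
diff side [244, 224, 7, 8, 30] [247. 228.] [ 573. -145.   20.]
```

```bash
python3 -c "
from bench import bot
print(bot.sign_off())"
```

```text
the job is handed in; nothing more can be done
None
```

I handed the job in at about 82 s on the robot's clock, with no verdict shown. All five tablets were shaken onto the deck and swept into the trough. The empty box is back on the coaster, slot down, and the paddle stands on its mat about 5 mm off centre after being knocked aside mid-run. I did not re-check the box by camera after placing it. It touched down at the same height it was picked up from.

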